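# Drive the stuck tube sleeves out of a shaker's carrier panel

### The job

The orange tube sleeves in the blue carrier panel are stuck and only come out towards its front: loosen the lock knob, turn the panel right over with the crank so that its back is up, lock it fully, and only then press every sleeve down and out into the catch tray with the drift, never pushing on a sleeve with the fingers. Then put the drift back upright in its stand, turn the panel face up again, and lock it fully. The stand may be anywhere on the bench, but leave the bottle, the tip box and the tube rack where they are.

Things in the scene. Friction and masses are not known exactly. Their poses are not given: they have to be found in the camera images.
- frame: Turn-over frame fixed on the bench: 320 mm long along its own y (bearing posts at y = -145 and +145 mm), 210 mm deep along x. Origin on the bench at its middle, z up. The panel turns about the line parallel to y, 150 mm above the origin. Between the posts lies the catch tray, lined with dark foam: 176 x 248 mm inside, floor 8 mm and rim 45 mm above the bench.
- panel (a joint): Angle of the panel: 0 = front face up, crank pointing to the frame's -x side; pi = turned right over, back up, crank pointing to +x; stops at both ends. The crank passes over the top: at angle a its grip is at (-65 cos a, 215, 150 + 65 sin a) mm in the frame. Unlocked, it stays where it is left (about 0.15 N m to turn) but would give way under the drift.
- panel_center (a point): Centre of the blue carrier panel, on the turning axis, 150 mm above the bench: 116 mm wide along its x, 220 mm long along y, 24 mm thick; z points out of its front face. 6 through bores of 27 mm at x = -26 and +26, y = -64, 0 and +64 mm.
- crank_grip (a point): Middle of the crank's black round handle, 18 mm thick and 66 mm long along the frame's y axis, 65 mm from the turning axis, outside the +y post (the steel crank arm is at the handle's inner end, 34 mm from this point). It moves with the panel.
- lock_knob (a joint): Angle of the red lock knob, from 0 (fully loose) to 1.4 rad (hard stop, fully tight); it grows clockwise seen from above. It begins to bite at about 0.7; from about 1.1 up the panel is locked. It stays where it is left and takes about 0.1 to 0.25 N m to turn. It starts anywhere from half tight to tight.
- lock_knob_grip (a point): Point on the vertical axis of the lock knob, at the height to grip it: the knob's bar, 46 mm long along this point's x axis, 14 mm wide along its y axis and 32 mm high (20 mm below to 12 mm above this point). It stands on top of the bearing head of the -y post, 208 mm above the bench; turning about this point's z (up).
- drift_grip (a point): Centre of the drift's green flat-sided handle: 40 mm along this point's x, 18 mm along its y (pinch these sides), 52 mm along z. Below it is a round steel rod 16 mm thick with a 12 mm nose, whose end is 114 mm below this point. 140 mm long in all, about 0.16 kg. z points from nose to handle (up in the stand).
- drift_tip (a point): Middle of the flat 12 mm nose end of the drift.
- stand_mouth (a point): Centre of the open top of the drift's loose stand: white tube 44 mm wide, bore 21 mm, on a dark round foot 110 mm wide and 10 mm thick, about 0.9 kg. The mouth is 75 mm above the bench and the bore 65 mm deep; the drift stands in it with its nose 10 mm and its handle centre 124 mm above the bench.
- sleeve0_center (a point): Orange tube sleeve 0 (absent in some runs), stuck in the bore at x = -26, y = -64 mm. Its centre; z points to its flange. 60 mm long, 25 mm thick; flange 37 x 7 mm on the panel's front; closed round end 29 mm proud of the back (41 mm above the axis once turned over). A sprung ball lets go at 6 to 16 N; it drops when its closed end has been pushed through the panel
- sleeve1_center (a point): Orange tube sleeve 1 (absent in some runs), stuck in the bore at x = 26, y = -64 mm. Its centre; z points to its flange. 60 mm long, 25 mm thick; flange 37 x 7 mm on the panel's front; closed round end 29 mm proud of the back (41 mm above the axis once turned over). A sprung ball lets go at 6 to 16 N; it drops when its closed end has been pushed through the panel
- sleeve2_center (a point): Orange tube sleeve 2 (absent in some runs), stuck in the bore at x = -26, y = 0 mm. Its centre; z points to its flange. 60 mm long, 25 mm thick; flange 37 x 7 mm on the panel's front; closed round end 29 mm proud of the back (41 mm above the axis once turned over). A sprung ball lets go at 6 to 16 N; it drops when its closed end has been pushed through the panel
- sleeve3_center (a point): Orange tube sleeve 3 (absent in some runs), stuck in the bore at x = 26, y = 0 mm. Its centre; z points to its flange. 60 mm long, 25 mm thick; flange 37 x 7 mm on the panel's front; closed round end 29 mm proud of the back (41 mm above the axis once turned over). A sprung ball lets go at 6 to 16 N; it drops when its closed end has been pushed through the panel
- sleeve4_center (a point): Orange tube sleeve 4 (absent in some runs), stuck in the bore at x = -26, y = 64 mm. Its centre; z points to its flange. 60 mm long, 25 mm thick; flange 37 x 7 mm on the panel's front; closed round end 29 mm proud of the back (41 mm above the axis once turned over). A sprung ball lets go at 6 to 16 N; it drops when its closed end has been pushed through the panel
- sleeve5_center (a point): Orange tube sleeve 5 (absent in some runs), stuck in the bore at x = 26, y = 64 mm. Its centre; z points to its flange. 60 mm long, 25 mm thick; flange 37 x 7 mm on the panel's front; closed round end 29 mm proud of the back (41 mm above the axis once turned over). A sprung ball lets go at 6 to 16 N; it drops when its closed end has been pushed through the panel
- bottle: Bystander: clear laboratory bottle with a blue cap, 72 mm wide, 158 mm tall, origin under its middle.
- tip_box: Bystander: orange pipette-tip box with a pale lid, 87 x 122 mm, 78 mm tall, origin under its middle.
- tube_rack: Bystander: pink tube rack, 70 x 160 mm, 45 mm tall, origin under its middle.
Things that resemble listed ones, but are neither listed nor needed, are in the scene too. What is shaped like the part that bears stand_mouth but yellow is not meant.

How it is judged:
By the outcome, as a careful person would: the job done as asked, in the order asked, and still so for the second after the job is handed in, with the robot touching nothing.
Of sleeve0, sleeve1, sleeve2, sleeve3, sleeve4, sleeve5 only 2 to 4 are there at a start; the rules pass over those that are not, and their reading is None.
At some moment in a run one of stand may be knocked a few centimetres aside while the robot is not near it.
It also fails if it takes over 210 s, if anything falls off the work surface, if the arm or the gripper's body presses on something with over 40 N, if the wrist force passes 120 N, or if a joint passes its speed limit or range.

### The arm

A 6-joint arm with a two-finger parallel gripper is mounted at the origin on the work surface. World frame = base frame: x ahead of the robot, y to its left, z up, the work surface at z = 0. Lengths are in m, angles in rad, forces in N, time in s.
With the tool pointing down it reaches from about 0.3 to 0.775 m from the base axis. Payload 14.6 kg.
Tool frame: the origin (TCP) lies at the very end of the fingers, on their centre line; the grasp point (between the pads) lies 19 mm behind it; z points along the fingers, y is the line along which they close (so a half turn about z gives the same grasp; the last joint's range is limited). The gripper opens to 94 mm and grips with 3 to 60 N. Pads are 16 mm wide; open, the fingers measure 119 mm over their backs; the gripper's body (75 mm by 177 mm) begins 78 mm behind the grasp point.
Start: joints at [-1.286, 0.3, 1.521, -0, 1.321, -0.067], TCP at [0.19, -0.516, 0.205] pointing down, gripper open.
Joint ranges: [-3.03, 3.03], [-0.79, 2.21], [0.23, 2.52], [-1.04, 4.18], [0, 3.07], [-2.55, 2.55]. Speed limits (rad/s): [2.22, 2.22, 2.57, 3.14, 3.14, 3.14].

### API

Orientations are given as [roll, pitch, yaw] about the fixed x, y, z axes, in that order (R = Rz(yaw) Ry(pitch) Rx(roll)).
In Python, from station import telemetry, cams, hand_in, nets gives the robot as it stands.
- The arm moves only by the tool move_arm, never from a script. Its argument "increments" is a list of rows, each a list of 4 numbers: the shift along the tool's x, y, z in m, then the turn about the tool's z in rad. In form: [[tx, ty, tz, roll], ...]. A call has 1 to 20 rows; each row shifts and turns the commanded pose from where the row before left it, along the tool's axes as they then stand; what a row does not reach is not made up. A row lasts 1/8 s, in which the tool goes at most 62.5 mm and 10.7 degrees, less where a joint would pass 70% of its speed; a pose out of reach is approached as far as the arm can. A call is refused whole if a number of a shift passes 0.0625 or a number of a turn 0.188, either way. A call with a gripper value outside its range is refused whole. "grip" is the opening, from 0 (shut) to 1 (fully open), set as the call begins (left out, the last holds). The fingers move at their own pace and stop on an object; "force" is the grip in N (left out, the last holds). Time passes only in rows, so rows that do not move let the fingers close. It gives the time, the measured TCP pose, the force, the opening and the grip force at its end, in the units of the state.
- telemetry.get_obs(): the state, without advancing time (a new reading comes with each control period).
- cams.camera(name): name is "scene" or "top"; returns the picture (420x560x3 uint8, blue, green, red); there is no depth.
- cams.camera_model(name): a dict with "intrinsics" (3x3 intrinsics, pixels), "xyz" and "attitude" of the camera in the world. Camera axes: x right, y up, looking along -z (the intrinsics and any distortion apply to the point x, -y, -z); pixel columns grow to the right and rows downward; lengths in m; the calibration is good to about 2 mm. A picture is of the moment at which its call begins. camera_model takes no time and is no camera call.
- hand_in(): hands the job in; it is judged then, once.
Trained networks look in the newest picture that a camera, given by its name, has taken for a name from the list of things; names that differ only in an ending like _2 or _b are one class to them, and where a whole thing is asked for, a point or a joint stands for the part that bears it (a point fixed in the world has none). Each returns a list of dicts, best first, with "conf" (0 to 1); they miss things now and then, are a little off and sometimes report something else, mostly with a low value. They report only what shows in the picture. A call takes as long as a camera call. They do not tell look-alikes from the thing itself.
- nets.search_frame(camera, query): "extent" ([left, top, right, bottom] in pixels, round what is visible of it).
- nets.mark_of(camera, query): "centre" ([column, row] in pixels: a listed point, or the origin of a listed thing).
The state is a dict: "time_s": time; "qpos": joint angles; "joint_vel": joint speeds; "tau": joint torques, N m; "ee_pos": TCP position; "eef_rot": TCP orientation; "force": force on the tool from outside, world axes, zero at the start; "moment": the same for the moment, N m; "grip_width": finger opening in m; "grip_force": force on a finger pad.
Only numpy, scipy, OpenCV 4.12 (cv2) and the standard library are available. Lean on these libraries where they do the work, as an engineer would, in place of code of your own. Each camera call takes 0.05 s, during which the arm holds its last target. There are 200 camera calls.

## Working session

There is one attempt and no reset: what is moved stays moved. The work goes in short steps, Python scripts to look and compute and a tool call to move; the robot and the scene stay as the last step left them, time stands still between calls to the robot, and variables do not carry over. Pictures are saved under pics/ and viewed, at most 14 in all, crops included, and the job is handed in when it is done.

Besides the shell and the picture viewer there is one more tool, called after ">>>" by a JSON object that holds its "name" and its "arguments". move_arm: Moves the arm, as the interface text tells. Its arguments: {"type":"object","properties":{"increments":{"type":"array"},"grip":{"type":"number"},"force":{"type":"number"}},"required":["increments"]}

```bash
ls; mkdir -p pics
cat > h.py <<'E'
import numpy as np, cv2
from scipy.spatial.transform import Rotation as R
from station import telemetry, cams, nets
def model(n):
    m=cams.camera_model(n); a=np.array(m["attitude"],float)
    Rm=a if a.shape==(3,3) else R.from_euler('xyz',a).as_matrix()
    return np.array(m["intrinsics"]),np.array(m["xyz"],float),Rm,m
def proj(n,p):
    K,t,Rm,_=model(n); c=Rm.T@(np.array(p,float)-t); v=K@np.array([c[0],-c[1],-c[2]]); return v[:2]/v[2]
def at_z(n,px,z):
    K,t,Rm,_=model(n); v=np.linalg.solve(K,[px[0],px[1],1.]); d=Rm@np.array([v[0],-v[1],-v[2]]); return t+d*(z-t[2])/d[2]
def tri(pa,pb,ca="scene",cb="top"):
    A=[];b=[]
    for n,px in((ca,pa),(cb,pb)):
        K,t,Rm,_=model(n); v=np.linalg.solve(K,[px[0],px[1],1.]); d=Rm@np.array([v[0],-v[1],-v[2]]); d/=np.linalg.norm(d)
        P=np.eye(3)-np.outer(d,d);A.append(P);b.append(P@t)
    return np.linalg.lstsq(np.vstack(A),np.hstack(b),rcond=None)[0]
def snap(n,f): 
    i=cams.camera(n); cv2.imwrite(f"pics/{f}.png",i); return i
E
python3 - <<'E'
from h import *
for n in("scene","top"):
    snap(n,n+"0"); print(model(n)[3])
print(telemetry.get_obs())
for q in ["frame","panel_center","crank_grip","lock_knob_grip","drift_grip","stand_mouth","bottle","tip_box","tube_rack"]+["sleeve0_center"]:
    for n in("scene","top"):
        print(q,n,[(np.round(d["centre"]).tolist(),round(d["conf"],2)) for d in nets.mark_of(n,q)][:6])
E
```

```text
pics
{'intrinsics': array([[416.0881296 ,   0.        , 281.55813558],
       [  0.        , 416.0881296 , 210.5394451 ],
       [  0.        ,   0.        ,   1.        ]]), 'xyz': array([ 0.83993765, -0.47878471,  0.89113802]), 'attitude': array([ 0.68259901, -0.00124042,  0.49531218])}
{'intrinsics': array([[409.75804789,   0.        , 272.64362591],
       [  0.        , 409.75804789, 205.44012306],
       [  0.        ,   0.        ,   1.        ]]), 'xyz': array([0.44442079, 0.03363462, 1.13318575]), 'attitude': array([ 0.13405611,  0.00207466, -1.56539657])}
{'time_s': 0.1, 'qpos': array([-1.28556832e+00,  3.00405230e-01,  1.52153323e+00,  7.65444932e-07,
        1.32072357e+00, -6.65791199e-02]), 'joint_vel': array([-7.28070989e-04, -5.48904221e-04, -1.51598957e-03,  7.64986085e-04,
        2.58172853e-05, -1.02224948e-03]), 'tau': array([ 3.88466506e-03, -5.32641149e+01, -3.53280830e+01,  7.10632140e-02,
        2.35742319e-02, -5.54909207e-05]), 'ee_pos': array([ 0.18946533, -0.51607149,  0.20494271]), 'eef_rot': array([-3.14052569e+00, -7.18858269e-05,  3.51806897e-01]), '
[... 399 characters left out ...]
op [([230.0, 261.0], 0.61), ([381.0, 207.0], 0.29)]
lock_knob_grip scene [([217.0, 288.0], 0.72)]
lock_knob_grip top [([383.0, 210.0], 0.67)]
drift_grip scene [([299.0, 126.0], 0.56)]
drift_grip top [([134.0, 263.0], 0.51)]
stand_mouth scene [([296.0, 135.0], 0.86), ([359.0, 147.0], 0.83)]
stand_mouth top [([140.0, 266.0], 0.8), ([124.0, 196.0], 0.57)]
bottle scene [([218.0, 392.0], 0.59)]
bottle top [([402.0, 198.0], 0.85), ([414.0, 260.0], 0.71)]
tip_box scene []
tip_box top [([412.0, 263.0], 0.56)]
tube_rack scene [([365.0, 214.0], 0.91)]
tube_rack top [([197.0, 166.0], 0.74), ([399.0, 197.0], 0.64)]
sleeve0_center scene [([229.0, 268.0], 0.74)]
sleeve0_center top [([340.0, 228.0], 0.47)]
```

View pics/scene0.png

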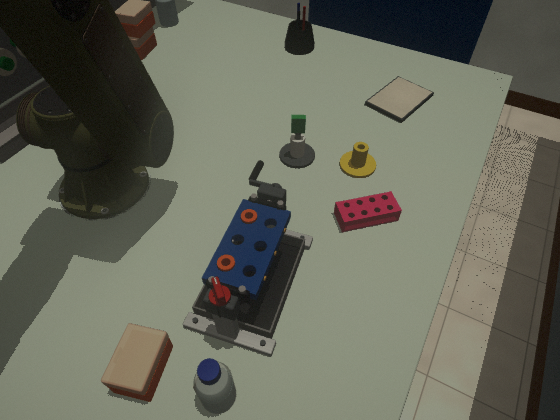

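View pics/top0.png

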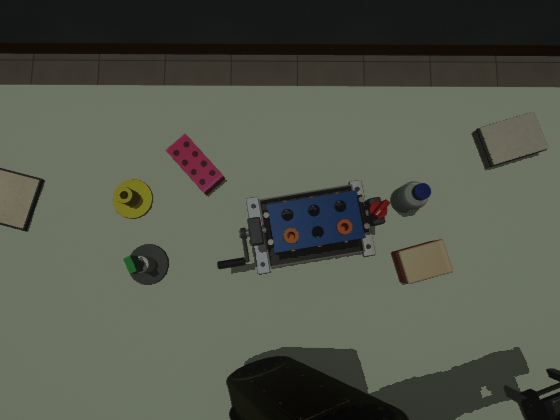

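The scene view shows the panel with orange sleeves at scene (249,216) and (226,262), the red knob at (219,295) and the crank handle at (257,170). Two things could be the stand:
- The grey-white one holding the green-handled drift, at top (148,264) / scene (297,150). This is the one I choose.
- The yellow one, at top (130,197) / scene (358,160). This is the decoy.

Next I'll check that choice in close crops.

Run:
```python
import cv2,numpy as np
t=cv2.imread("pics/top0.png")[170:290,105:425]; s=cv2.imread("pics/scene0.png")
g=lambda i:np.clip((i/255.)**0.6*255,0,255).astype(np.uint8)
cv2.imwrite("pics/c1.png",cv2.resize(g(t),None,fx=2.5,fy=2.5,interpolation=cv2.INTER_CUBIC))
s=s[100:360,180:330]
cv2.imwrite("pics/c2.png",cv2.resize(g(s),(345,598),interpolation=cv2.INTER_CUBIC))
```

```text
(no output)
```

View pics/c1.png

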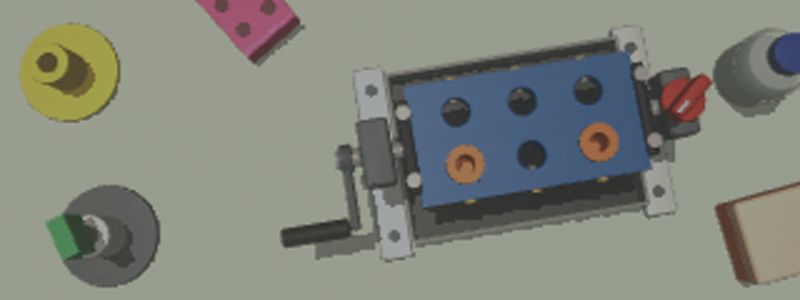

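View pics/c2.png

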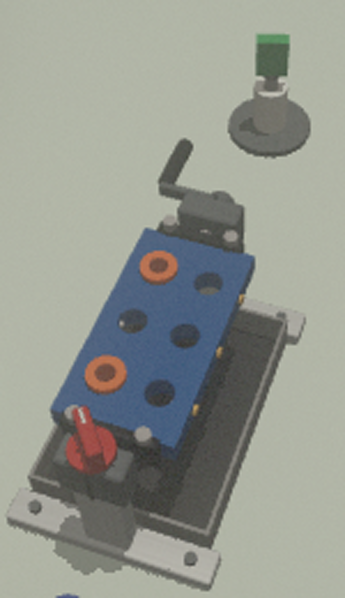

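The crops confirm the green drift in the white tube on a dark foot. The knob bar is diagonal in the top view, from (675,115) to (710,78) in the crop. Only two sleeves are present, both on the robot side (sleeve0 and sleeve4).

```bash
cat > fit.py <<'E'
from h import *
from scipy.optimize import least_squares
T=lambda u,v:(105+(u+.5)/2.5-.5,170+(v+.5)/2.5-.5); S=lambda u,v:(180+(u+.5)/2.3-.5,100+(v+.5)/2.3-.5)
D=[("top",T(456,112),26,64,162),("top",T(521,102),26,0,162),("top",T(587,91),26,-64,162),("top",T(531,154),-26,0,162),("top",T(465,164),-26,64,169),("top",T(599,142),-26,-64,169),
("top",T(404,87),58,110,162),("top",T(631,53),58,-110,162),("top",T(650,170),-58,-110,162),("top",T(422,207),-58,110,162),("top",T(317,233),-65,215,150),
("scene",S(208,283),26,64,162),("scene",S(186,335),26,0,162),("scene",S(159,392),26,-64,162),("scene",S(132,320),-26,0,162),("scene",S(158,266),-26,64,169),("scene",S(105,373),-26,-64,169),
("scene",S(148,230),-58,110,162),("scene",S(254,256),58,110,162),("scene",S(57,412),-58,-110,162)]
def w(p,x,y,z):
    c,s=np.cos(p[2]),np.sin(p[2]); return [p[0]+(c*x-s*y)/1e3,p[1]+(s*x+c*y)/1e3,z/1e3+p[3]]
def f(p): return np.concatenate([proj(n,w(p,x,y,z))-px for n,px,x,y,z in D])
if __name__=="__main__":
    r=least_squares(f,[.4,-.05,0,0],loss="soft_l1"); p=r.x; print("pose",p.round(4)); print(f(p).reshape(-1,2).round(1).tolist())
    print("knob",np.round(w(p,0,-145,228),4),"proj",proj("top",w(p,0,-145,240)),proj("scene",w(p,0,-145,240)))
    a,b=[at_z("top",T(*q),.240)[:2] for q in((676,116),(708,79))]; print("bar top",a,b,np.arctan2(*(b-a)[::-1]),np.linalg.norm(b-a))
    a,b=[at_z("scene",S(*q),.240)[:2] for q in((80,410),(97,462))]; print("bar scene",a,b,np.arctan2(*(b-a)[::-1]),np.linalg.norm(b-a))
    print("crank",w(p,-65,215,150))
    im={"top":cv2.imread("pics/top0.png"),"scene":cv2.imread("pics/scene0.png")}
    for n,(x0,y0,x1,y1) in {"top":(115,245,160,280),"scene":(285,105,312,140),}.items():
        h=cv2.cvtColor(im[n],cv2.COLOR_BGR2HSV)[y0:y1,x0:x1]; m=cv2.inRange(h,(45,90,20),(85,255,255))
        ys,xs=np.nonzero(m); print(n,"green",len(xs),xs.mean()+x0,ys.mean()+y0,cv2.minAreaRect(np.c_[xs+x0,ys+y0].astype(np.float32)))
    print("foot top",at_z("top",T(109,236),.010),"foot scene",at_z("scene",S(269,126),.010))
E
python3 fit.py
```

```text
pose [ 0.5389 -0.0656  0.1686 -0.0024]
[[-0.1, 0.1], [0.3, -0.2], [0.2, -0.1], [0.1, 0.4], [0.1, 0.6], [-0.1, 0.6], [-0.4, 0.1], [-1.1, -1.0], [0.6, -0.2], [0.3, 0.1], [-0.7, -0.0], [0.5, 0.4], [-0.1, 0.5], [0.5, 0.5], [0.6, 0.5], [0.1, -0.1], [0.0, -0.1], [-0.9, -0.8], [0.6, 0.4], [-2.7, -1.0]]
knob [ 0.5632 -0.2086  0.2256] proj [383.70098231 206.88490259] [216.43490406 281.20448047]
bar top [ 0.54245432 -0.18843729] [ 0.57536345 -0.21751532] -0.7236719912605868 0.0439151760244042
bar scene [ 0.55758516 -0.20578795] [ 0.59365805 -0.23646195] -0.7046878314198219 0.04735132008895137
crank [np.float64(0.43874332159113927), np.float64(0.13542785690906123), np.float64(0.1475538066240514)]
top green 199 132.05527638190955 264.4070351758794 ((132.72164916992188, 264.12371826171875), (17.870092391967773, 13.605639457702637), 66.03750610351562)
scene green 56 298.5 116.5 ((298.5, 116.5), (3.0, 13.0), 90.0)
foot top [0.43344209 0.37353147 0.01      ] foot scene [0.4359462 0.3687993 0.01     ]
```

Run:
```python
from h import *
t=cv2.imread("pics/top0.png");s=cv2.imread("pics/scene0.png")
g=lambda i:np.clip((i/255.)**0.6*255,0,255).astype(np.uint8)
def c(i,x,y,w=40,h=30,f=10): return cv2.resize(g(i[y:y+h,x:x+w]),None,fx=f,fy=f,interpolation=cv2.INTER_CUBIC)
im=np.vstack([np.hstack([c(t,362,195),c(s,198,275)]),np.hstack([c(t,120,250),c(s,280,110)])])
for k in range(0,800,100): cv2.line(im,(k,0),(k,600),(90,90,90),1)
for k in range(0,600,100): cv2.line(im,(0,k),(800,k),(90,90,90),1)
cv2.imwrite("pics/z1.png",im)
print(tri((217,288),(383,210)))
for q in("lock_knob_grip","drift_grip","drift_tip","stand_mouth"):
  for n in("scene","top"): print(q,n,[(np.round(d["centre"],1).tolist(),round(d["conf"],2)) for d in nets.mark_of(n,q)][:3])
```

```text
[ 0.56073632 -0.2115693   0.21484771]
lock_knob_grip scene [([217.0, 288.5], 0.72)]
lock_knob_grip top [([383.2, 209.5], 0.67)]
drift_grip scene [([299.1, 126.2], 0.56)]
drift_grip top [([133.9, 263.1], 0.51)]
drift_tip scene [([252.4, 224.0], 0.35)]
drift_tip top []
stand_mouth scene [([295.8, 135.2], 0.86), ([358.7, 147.2], 0.83)]
stand_mouth top [([140.3, 265.5], 0.8), ([123.8, 195.5], 0.57)]
```

View pics/z1.png

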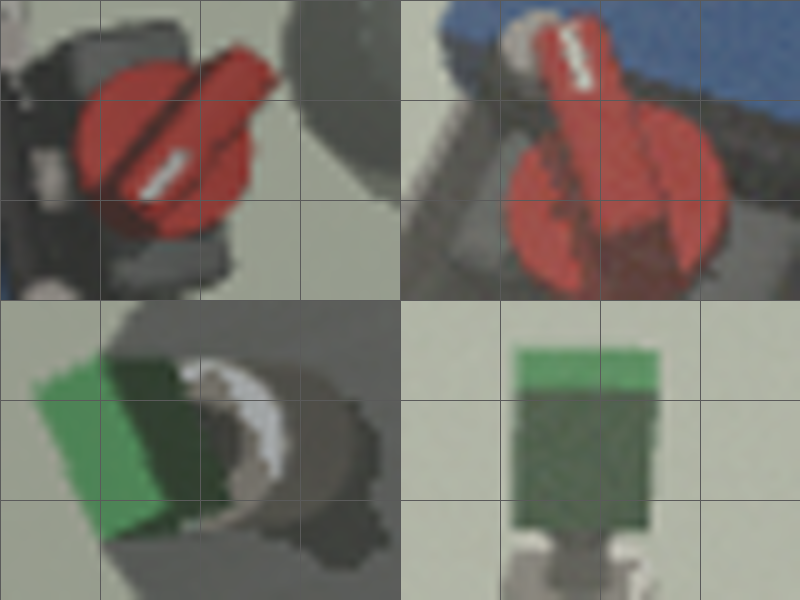

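Run:
```python
from h import *
Z=lambda x0,y0,u,v:(x0+(u+.5)/10-.5,y0+(v+.5)/10-.5)
kt=lambda u,v:Z(362,195,u,v); ks=lambda u,v:Z(198,275,u-400,v); dt=lambda u,v:Z(120,250,u,v-300); ds=lambda u,v:Z(280,110,u-400,v-300)
print("mark",tri(ks(576,57),kt(164,175)));print("end",tri(ks(636,225),kt(258,62)))
a,b=at_z("top",kt(128,198),.238),at_z("top",kt(258,62),.238);print(a,b,(a+b)/2,np.arctan2(*(b-a)[1::-1]),np.linalg.norm(b-a))
a,b=at_z("scene",ks(568,20),.238),at_z("scene",ks(636,225),.238);print(a,b,(a+b)/2,np.arctan2(*(b-a)[1::-1]),np.linalg.norm(b-a))
print("head",at_z("top",kt(130,50),.206),at_z("top",kt(170,265),.206), "disc", tri(ks(615,200),kt(163,150)))
print("drift top z=.15")
for q in((35,388),(105,352),(168,500),(103,540),(102,445)): print(at_z("top",dt(*q),.149).round(4))
for q in((515,350),(660,350),(515,390),(658,390),(587,370)): print(at_z("scene",ds(*q),.149).round(4))
print("ctr",tri(ds(587,370),dt(102,445)))
```

```text
mark [ 0.55326872 -0.20044495  0.22020906]
end [ 0.57997625 -0.22276374  0.21706078]
[ 0.54653169 -0.18739602  0.238     ] [ 0.57687696 -0.21690426  0.238     ] [ 0.56170433 -0.20215014  0.238     ] -0.7714144208805779 0.04232695778292523
[ 0.55483629 -0.20265475  0.238     ] [ 0.5880526  -0.23071587  0.238     ] [ 0.57144444 -0.21668531  0.238     ] -0.7014670853883757 0.043482751413023185
head [ 0.58423619 -0.19669925  0.206     ] [ 0.53492441 -0.20440282  0.206     ] disc [ 0.5629532  -0.20873091  0.18774898]
drift top z=.15
[0.448  0.3923 0.149 ]
[0.4566 0.3761 0.149 ]
[0.4218 0.3593 0.149 ]
[0.4124 0.3742 0.149 ]
[0.4347 0.3756 0.149 ]
[0.4112 0.3732 0.149 ]
[0.4473 0.3928 0.149 ]
[0.4195 0.3575 0.149 ]
[0.4547 0.3766 0.149 ]
[0.4332 0.375  0.149 ]
ctr [0.43403722 0.37497397 0.1495174 ]
```

The knob's bar top lies at z≈0.22, so its grip point is 0.208 above the bench, at (0.563,-0.209) with bar angle ≈-0.72. The drift grip is at (0.434,0.375) with handle angle ≈0.485. First move: raise and turn.

>>> {"name": "move_arm", "arguments": {"increments": [[0,0,-0.01,-0.188],[0,0,-0.01,-0.188],[0,0,-0.01,-0.188],[0,0,-0.01,-0.188],[0,0,-0.01,-0.188],[0,0,-0.01,-0.188],[0,0,-0.01,-0.188],[0,0,-0.01,-0.188],[0,0,-0.01,-0.188],[0,0,0,-0.188],[0,0,0,-0.188],[0,0,0,0]], "grip": 0.6, "force": 30}}

```text
time_s: 3.0
ee_pos: [0.1895, -0.5163, 0.2955]
eef_rot: [-3.142, -0.0, 2.413]
force: [-0.3, 0.5, 0.6]
grip_width: 0.0563
grip_force: 0.0
```

```bash
cat > plan.py <<'E'
import sys,numpy as np
from h import *
# usage: plan.py x y z [yaw]  -> tool increments (translation expressed at the CURRENT yaw), plus turn
o=telemetry.get_obs(); Rm=R.from_euler('xyz',o["eef_rot"]).as_matrix()
print("t",round(o["time_s"],2),"pos",o["ee_pos"].round(4),"rot",o["eef_rot"].round(4),"q",o["qpos"].round(2),"F",o["force"].round(1),"M",o["moment"].round(2),"w",round(o["grip_width"],4),"gf",round(o["grip_force"],1))
a=[float(v) for v in sys.argv[1:]]
if len(a)>=3:
    d=np.array(a[:3])-o["ee_pos"]; print("world d",d.round(4),"tool d",(Rm.T@d).round(4))
if len(a)==4: print("roll needed",round((o["eef_rot"][2]-a[3]+np.pi)%(2*np.pi)-np.pi,4))
E
python3 plan.py 0.563 -0.2086 0.30 2.42
```

```text
t 3.0 pos [ 0.1895 -0.5163  0.2955] rot [-3.1416 -0.      2.4131] q [-1.29  0.25  1.38 -0.    1.51 -2.13] F [-0.3  0.5  0.6] M [ 0.02 -0.13  0.  ] w 0.0563 gf 0.0
world d [0.3735 0.3077 0.0045] tool d [-0.0738  0.4783 -0.0046]
roll needed -0.0069
```

>>> {"name": "move_arm", "arguments": {"increments": [[-0.0053,0.0342,0,0],[-0.0053,0.0342,0,0],[-0.0053,0.0342,0,0],[-0.0053,0.0342,0,0],[-0.0053,0.0342,0,0],[-0.0053,0.0342,0,0],[-0.0053,0.0342,0,0],[-0.0053,0.0342,0,0],[-0.0053,0.0342,0,0],[-0.0053,0.0342,0,0],[-0.0053,0.0342,0,0],[-0.0053,0.0342,0,0],[-0.0053,0.0342,0,0],[-0.0053,0.0342,0,0],[0,0,0,0]]}}

```text
time_s: 4.88
ee_pos: [0.5643, -0.2066, 0.2949]
eef_rot: [-3.142, -0.001, 2.412]
force: [-0.1, -0.6, -0.5]
grip_width: 0.0561
grip_force: 0.0
```

```bash
python3 plan.py 0.563 -0.2086 0.192 2.42
```

```text
t 4.88 pos [ 0.5643 -0.2066  0.2949] rot [-3.1416e+00 -7.0000e-04  2.4120e+00] q [-0.41  0.37  1.22  0.    1.55 -1.25] F [-0.1 -0.6 -0.5] M [ 0.04 -0.11  0.  ] w 0.0561 gf 0.0
world d [-0.0013 -0.002  -0.1029] tool d [-0.0004 -0.0024  0.1029]
roll needed -0.008
```

>>> {"name": "move_arm", "arguments": {"increments": [[0,-0.0024,0.02,0],[0,0,0.02,0],[0,0,0.02,0],[0,0,0.02,0],[0,0,0.012,0],[0,0,0.009,0],[0,0,0,0],[0,0,0,0]]}}

```text
time_s: 5.88
ee_pos: [0.5619, -0.2099, 0.1951]
eef_rot: [3.141, 0.001, 2.414]
force: [-1.3, 0.4, -0.3]
grip_width: 0.0563
grip_force: 0.0
```

>>> {"name": "move_arm", "arguments": {"increments": [[0,0,0,0],[0,0,0,0],[0,0,0,0],[0,0,0,0],[0,0,0,0],[0,0,0,0],[0,0,0,0],[0,0,0,0]], "grip": 0.0, "force": 30}}

```text
time_s: 6.88
ee_pos: [0.5626, -0.2087, 0.1945]
eef_rot: [3.139, 0.001, 2.415]
force: [8.0, 6.4, -0.2]
grip_width: 0.0136
grip_force: 29.9
```

```bash
python3 plan.py
```

```text
t 6.88 pos [ 0.5626 -0.2087  0.1945] rot [3.1391e+00 6.0000e-04 2.4150e+00] q [-0.42  0.42  1.39  0.    1.34 -1.26] F [ 8.   6.4 -0.2] M [ 1.1  -1.48 -0.09] w 0.0136 gf 29.9
```

>>> {"name": "move_arm", "arguments": {"increments": [[0,0.0015,0,-0.08],[0,0,0,-0.08],[0,0,0,-0.08],[0,0,0,-0.08],[0,0,0,-0.08],[0,0,0,-0.08],[0,0,0,-0.08],[0,0,0,0]]}}

```text
time_s: 7.88
ee_pos: [0.5627, -0.2086, 0.1945]
eef_rot: [-3.142, 0.0, 2.974]
force: [0.6, 0.6, 0.6]
grip_width: 0.0142
grip_force: 30.0
```

```bash
python3 plan.py
```

```text
t 7.88 pos [ 0.5627 -0.2086  0.1945] rot [-3.1416e+00  2.0000e-04  2.9739e+00] q [-0.42  0.42  1.38  0.    1.34 -1.82] F [0.6 0.6 0.6] M [ 0.08 -0.12  0.1 ] w 0.0142 gf 30.0
```

>>> {"name": "move_arm", "arguments": {"increments": [[0,0,0,-0.06],[0,0,0,-0.06],[0,0,0,-0.06],[0,0,0,-0.06],[0,0,0,0]]}}

```text
time_s: 8.5
ee_pos: [0.5627, -0.2086, 0.1945]
eef_rot: [3.142, 0.0, -3.071]
force: [-0.3, 0.8, 2.0]
grip_width: 0.0138
grip_force: 30.0
```

```bash
python3 plan.py
```

```text
t 8.5 pos [ 0.5627 -0.2086  0.1945] rot [ 3.1416e+00  2.0000e-04 -3.0707e+00] q [-0.42  0.42  1.38  0.    1.34 -2.06] F [-0.3  0.8  2. ] M [ 0.16 -0.13  0.09] w 0.0138 gf 30.0
```

>>> {"name": "move_arm", "arguments": {"increments": [[0,0,0,-0.05],[0,0,0,-0.05],[0,0,0,0],[0,0,0,0]]}}

```text
time_s: 9.0
ee_pos: [0.5627, -0.2086, 0.1945]
eef_rot: [3.142, 0.0, -2.971]
force: [0.0, 0.5, 1.3]
grip_width: 0.0139
grip_force: 30.0
```

```bash
python3 plan.py
```

```text
t 9.0 pos [ 0.5627 -0.2086  0.1945] rot [ 3.1415e+00  2.0000e-04 -2.9712e+00] q [-0.42  0.42  1.38  0.    1.34 -2.16] F [0.  0.5 1.3] M [ 0.25 -0.25 -0.19] w 0.0139 gf 30.0
```

The stop came at bar angle 0.17, which is along frame x, so fully tight should be about ψ=1.91. Now release and go to the crank.

>>> {"name": "move_arm", "arguments": {"increments": [[0,0,0,0],[0,0,0,0],[0,0,0,0],[0,0,-0.02,0],[0,0,-0.03,0],[0,0,-0.03,0.175],[0,0,-0.02,0.175],[0,0,0,0.175],[0,0,0,0.175],[0,0,0,0.175],[0,0,0,0.175],[0,0,0,0.175],[0,0,0,0.175],[0,0,0,0.175],[0,0,0,0],[0,0,0,0]], "grip": 0.6}}

```text
time_s: 11.0
ee_pos: [0.5627, -0.2087, 0.2944]
eef_rot: [-3.142, 0.0, 1.743]
force: [0.4, -0.5, -1.1]
grip_width: 0.0565
grip_force: 0.0
```

```bash
python3 plan.py .438 .139 .28 1.739
```

```text
t 11.0 pos [ 0.5627 -0.2087  0.2944] rot [-3.1416  0.      1.7432] q [-0.42  0.37  1.23 -0.    1.55 -0.59] F [ 0.4 -0.5 -1.1] M [-0.02 -0.08  0.  ] w 0.0565 gf 0.0
world d [-0.1247  0.3477 -0.0144] tool d [ 0.3639 -0.0632  0.0144]
roll needed 0.0042
```

>>> {"name": "move_arm", "arguments": {"increments": [[0.033,-0.0057,0,0.004],[0.033,-0.0057,0,0],[0.033,-0.0057,0,0],[0.033,-0.0057,0,0],[0.033,-0.0057,0,0],[0.033,-0.0057,0,0],[0.033,-0.0057,0,0],[0.033,-0.0057,0,0],[0.033,-0.0057,0,0],[0.033,-0.0057,0,0],[0.033,-0.0057,0,0],[0,0,0,0],[0,0,0,0]]}}

```text
time_s: 12.62
ee_pos: [0.4414, 0.1387, 0.2945]
eef_rot: [3.141, 0.0, 1.737]
force: [-0.4, -0.7, 1.0]
grip_width: 0.0566
grip_force: 0.0
```

```bash
python3 plan.py .438 .139 .13 1.739
```

```text
t 12.62 pos [0.4414 0.1387 0.2945] rot [3.1414e+00 2.0000e-04 1.7370e+00] q [ 0.23  0.04  1.61 -0.    1.48  0.06] F [-0.4 -0.7  1. ] M [-0.01 -0.04 -0.04] w 0.0566 gf 0.0
world d [-0.0034  0.0003 -0.1645] tool d [ 0.0009 -0.0034  0.1645]
roll needed -0.002
```

>>> {"name": "move_arm", "arguments": {"increments": [[0.0009,-0.0034,0.025,0],[0,0,0.025,0],[0,0,0.025,0],[0,0,0.025,0],[0,0,0.025,0],[0,0,0.02,0],[0,0,0.0195,0],[0,0,0,0],[0,0,0,0]]}}

```text
time_s: 13.75
ee_pos: [0.4383, 0.1391, 0.1307]
eef_rot: [3.141, -0.0, 1.735]
force: [-0.1, 1.5, 0.9]
grip_width: 0.0564
grip_force: 0.0
```

>>> {"name": "move_arm", "arguments": {"increments": [[0,0,0,0],[0,0,0,0],[0,0,0,0],[0,0,0,0],[0,0,0,0],[0,0,0,0],[0,0,0,0],[0,0,0,0]], "grip": 0.0, "force": 12}}

```text
time_s: 14.75
ee_pos: [0.437, 0.1394, 0.1299]
eef_rot: [-3.14, 0.0, 1.736]
force: [-6.6, -1.4, 4.0]
grip_width: 0.0175
grip_force: 12.0
```

```bash
python3 plan.py .438 .139 .13 1.739
python3 - <<'E'
import numpy as np
a=np.linspace(0,np.pi,19); x=-65*np.cos(a); z=65*np.sin(a)
print(np.c_[np.diff(x),np.diff(z)].round(1).tolist())
E
```

```text
t 14.75 pos [0.437  0.1394 0.1299] rot [-3.1398e+00  1.0000e-04  1.7355e+00] q [0.23 0.18 1.86 0.   1.11 0.06] F [-6.6 -1.4  4. ] M [-0.23  1.07  0.04] w 0.0175 gf 12.0
world d [ 0.001  -0.0004  0.0001] tool d [-0.0005  0.0009 -0.0001]
roll needed -0.0035
[[1.0, 11.3], [2.9, 10.9], [4.8, 10.3], [6.5, 9.3], [8.0, 8.0], [9.3, 6.5], [10.3, 4.8], [10.9, 2.9], [11.3, 1.0], [11.3, -1.0], [10.9, -2.9], [10.3, -4.8], [9.3, -6.5], [8.0, -8.0], [6.5, -9.3], [4.8, -10.3], [2.9, -10.9], [1.0, -11.3]]
```

>>> {"name": "move_arm", "arguments": {"increments": [[0,-0.0005,-0.0113,0],[0,0.0029,-0.0109,0],[0,0.0048,-0.0103,0],[0,0.0065,-0.0093,0],[0,0.008,-0.008,0],[0,0.0093,-0.0065,0],[0,0.0103,-0.0048,0],[0,0.0109,-0.0029,0],[0,0.0113,-0.001,0],[0,0,0,0]]}}

```text
time_s: 16.0
ee_pos: [0.5013, 0.15, 0.1958]
eef_rot: [3.14, -0.0, 1.735]
force: [1.8, 0.0, 5.0]
grip_width: 0.0179
grip_force: 12.0
```

```bash
python3 plan.py .502 .150 .195 1.739
```

```text
t 16.0 pos [0.5013 0.15   0.1958] rot [ 3.1396 -0.      1.7353] q [ 0.22  0.25  1.61 -0.    1.28  0.06] F [1.8 0.  5. ] M [ 0.   -0.48  0.03] w 0.0179 gf 12.0
world d [ 0.0007  0.     -0.0008] tool d [-0.0001  0.0007  0.0008]
roll needed -0.0037
```

>>> {"name": "move_arm", "arguments": {"increments": [[0,0.0113,0.001,0],[0,0.0109,0.0029,0],[0,0.0103,0.0048,0],[0,0.0093,0.0065,0],[0,0.008,0.008,0],[0,0.0065,0.0093,0],[0,0.0048,0.0103,0],[0,0.0029,0.0109,0],[0,0.001,0.0113,0],[0,0,0.002,0],[0,0,0,0],[0,0,0,0]]}}

```text
time_s: 17.5
ee_pos: [0.5651, 0.1606, 0.1277]
eef_rot: [3.14, -0.0, 1.735]
force: [6.4, 1.2, -2.1]
grip_width: 0.0177
grip_force: 12.0
```

```bash
python3 plan.py .566 .161 .13 1.739; python3 -c "
from h import *
snap('top','top1');snap('scene','scene1')
g=lambda n,x,y:np.clip((cv2.imread(f'pics/{n}.png')[y:y+200,x:x+266]/255.)**.6*255,0,255).astype(np.uint8)
cv2.imwrite('pics/v1.png',cv2.resize(np.hstack([g('top1',190,140),g('scene1',150,140)]),None,fx=1.5,fy=1.5))"
```

```text
t 17.5 pos [0.5651 0.1606 0.1277] rot [ 3.1397e+00 -1.0000e-04  1.7353e+00] q [0.21 0.45 1.5  0.   1.19 0.05] F [ 6.4  1.2 -2.1] M [ 0.13 -1.17 -0.03] w 0.0177 gf 12.0
world d [0.0009 0.0004 0.0023] tool d [ 0.0002  0.0009 -0.0023]
roll needed -0.0037
```

View pics/v1.png

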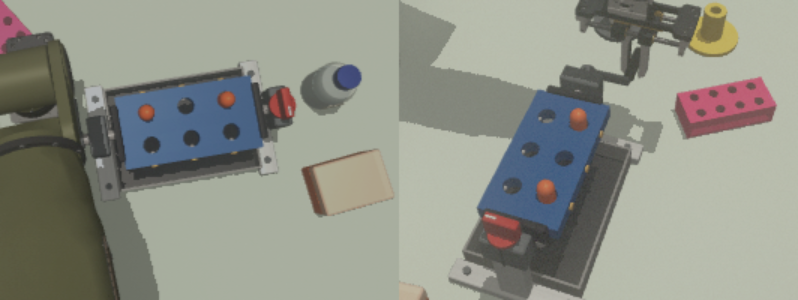

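The panel is turned over, with the domes up at frame x=+26. I'll press the handle down against the stop to confirm.

>>> {"name": "move_arm", "arguments": {"increments": [[0,0.001,0.003,0],[0,0,0.003,0],[0,0,0,0]]}}

```text
time_s: 17.98
ee_pos: [0.5653, 0.1607, 0.1227]
eef_rot: [3.142, -0.0, 1.735]
force: [-5.6, -1.8, 13.1]
grip_width: 0.0177
grip_force: 12.0
```

>>> {"name": "move_arm", "arguments": {"increments": [[0,0,0,0],[0,0,0,0],[0,0,0,0],[0,0,-0.03,0],[0,0,-0.03,0],[0,0,-0.03,0],[0,0,-0.03,-0.175],[0,0,-0.03,-0.175],[0,0,-0.02,-0.175],[0,0,0,-0.175],[0,0,0,-0.175],[0,0,0,-0.175],[0,0,0,-0.175],[0,0,0,-0.175],[0,0,0,-0.175],[0,0,0,0],[0,0,0,0]], "grip": 0.6}}

```text
time_s: 20.1
ee_pos: [0.5655, 0.1607, 0.2918]
eef_rot: [3.142, -0.0, -2.977]
force: [-0.3, -0.2, 0.2]
grip_width: 0.0561
grip_force: 0.0
```

```bash
python3 plan.py .5627 -.2086 .28 -2.971
```

```text
t 20.1 pos [0.5655 0.1607 0.2918] rot [ 3.1416e+00 -2.0000e-04 -2.9769e+00] q [ 0.21  0.34  1.27  0.    1.53 -1.52] F [-0.3 -0.2  0.2] M [ 0.08 -0.16  0.02] w 0.0561 gf 0.0
world d [-0.0028 -0.3693 -0.0118] tool d [ 0.0633 -0.3638  0.0118]
roll needed -0.0059
```

>>> {"name": "move_arm", "arguments": {"increments": [[0.0058,-0.0331,0,0],[0.0058,-0.0331,0,0],[0.0058,-0.0331,0,0],[0.0058,-0.0331,0,0],[0.0058,-0.0331,0,0],[0.0058,-0.0331,0,0],[0.0058,-0.0331,0,0],[0.0058,-0.0331,0,0],[0.0058,-0.0331,0,0],[0.0058,-0.0331,0,0],[0.0058,-0.0331,0,-0.006],[0,0,0,0],[0,0,0,0]]}}

```text
time_s: 21.72
ee_pos: [0.5638, -0.2085, 0.2919]
eef_rot: [3.141, -0.0, -2.968]
force: [1.2, 0.1, -0.8]
grip_width: 0.0563
grip_force: 0.0
```

```bash
python3 plan.py .5627 -.2086 .1945 -2.971
```

```text
t 21.73 pos [ 0.5638 -0.2085  0.2919] rot [ 3.1413e+00 -1.0000e-04 -2.9685e+00] q [-0.42  0.37  1.23  0.    1.54 -2.16] F [ 1.2  0.1 -0.8] M [ 0.06 -0.11 -0.01] w 0.0563 gf 0.0
world d [-0.0011 -0.0001 -0.0974] tool d [0.0011 0.     0.0974]
roll needed 0.0025
```

>>> {"name": "move_arm", "arguments": {"increments": [[0.001,0,0.022,0],[0,0,0.022,0],[0,0,0.022,0],[0,0,0.022,0],[0,0,0.009,0],[0,0,0,0],[0,0,0,0]]}}

```text
time_s: 22.6
ee_pos: [0.5631, -0.209, 0.196]
eef_rot: [-3.141, 0.001, -2.967]
force: [0.1, -0.8, 0.5]
grip_width: 0.0562
grip_force: 0.0
```

>>> {"name": "move_arm", "arguments": {"increments": [[0,0,0,0],[0,0,0,0],[0,0,0,0],[0,0,0,0],[0,0,0,0],[0,0,0,0]], "grip": 0.0, "force": 40}}

```text
time_s: 23.35
ee_pos: [0.5627, -0.2087, 0.195]
eef_rot: [3.141, -0.0, -2.967]
force: [-1.9, 4.5, 2.1]
grip_width: 0.0135
grip_force: 40.0
```

>>> {"name": "move_arm", "arguments": {"increments": [[0,0,0,0.1],[0,0,0,0.1],[0,0,0,0.1],[0,0,0,0.1],[0,0,0,0.1],[0,0,0,0.1],[0,0,0,0.1],[0,0,0,0.1],[0,0,0,0.1],[0,0,0,0.1],[0,0,0,0.1],[0,0,0,0.1],[0,0,0,0.1],[0,0,0,0]]}}

```text
time_s: 25.1
ee_pos: [0.5627, -0.2086, 0.195]
eef_rot: [3.142, -0.001, 2.015]
force: [-1.5, 5.0, 2.1]
grip_width: 0.0136
grip_force: 40.0
```

```bash
python3 plan.py .5627 -.2086 .1945 1.91
```

```text
t 25.1 pos [ 0.5627 -0.2086  0.195 ] rot [ 3.1416e+00 -9.0000e-04  2.0151e+00] q [-0.42  0.42  1.38  0.    1.34 -0.86] F [-1.5  5.   2.1] M [ 0.89  0.22 -0.02] w 0.0136 gf 40.0
world d [-0.      0.     -0.0005] tool d [0.     0.     0.0005]
roll needed 0.1051
```

>>> {"name": "move_arm", "arguments": {"increments": [[0,0,0,0.05],[0,0,0,0.05],[0,0,0,0.04],[0,0,0,0.04],[0,0,0,0]]}}

```text
time_s: 25.72
ee_pos: [0.5627, -0.2086, 0.195]
eef_rot: [-3.141, -0.001, 1.838]
force: [-1.4, 5.1, 2.0]
grip_width: 0.0141
grip_force: 42.5
```

```bash
python3 plan.py .5627 -.2086 .1945 1.91
```

```text
t 25.73 pos [ 0.5627 -0.2086  0.195 ] rot [-3.1413e+00 -6.0000e-04  1.8377e+00] q [-0.42  0.42  1.38  0.    1.34 -0.68] F [-1.4  5.1  2. ] M [0.94 0.34 0.99] w 0.0141 gf 42.5
world d [-0.      0.     -0.0005] tool d [0.     0.     0.0005]
roll needed -0.0723
```

Tight at the hard stop (0.99 N m). Release, rise and turn for the drift.

>>> {"name": "move_arm", "arguments": {"increments": [[0,0,0,0],[0,0,0,0],[0,0,0,0],[0,0,-0.02,0],[0,0,-0.03,0],[0,0,-0.03,0.17],[0,0,-0.02,0.17],[0,0,0,0.17],[0,0,0,0.17],[0,0,0,0.17],[0,0,0,0.17],[0,0,0,0.17],[0,0,0,0.163],[0,0,0,0],[0,0,0,0]], "grip": 0.6}}

```text
time_s: 27.6
ee_pos: [0.5627, -0.2092, 0.2949]
eef_rot: [-3.142, 0.0, 0.487]
force: [-0.3, 1.0, 0.3]
grip_width: 0.0563
grip_force: 0.0
```

```bash
python3 - <<'E'
from h import *
for n in("top","scene"):
    i=snap(n,n+"2"); j=cv2.imread(f"pics/{n}0.png")
    x0,y0,x1,y1={"top":(115,245,170,290),"scene":(275,105,320,170)}[n]
    print(n,np.abs(i.astype(int)-j)[y0:y1,x0:x1].mean())
    print([(np.round(d["centre"],1).tolist(),round(d["conf"],2)) for d in nets.mark_of(n,"drift_grip")][:2])
E
python3 plan.py .434 .375 .28 .485
```

```text
top 18.063434343434345
[([131.8, 262.7], 0.63)]
scene 19.334586894586895
[([300.3, 128.0], 0.76), ([216.5, 285.8], 0.66)]
t 27.8 pos [ 0.5628 -0.2091  0.295 ] rot [ 3.1416e+00 -1.0000e-04  4.8470e-01] q [-0.42  0.37  1.23  0.    1.55  0.67] F [-0.5  0.7  0.8] M [-0.04 -0.02 -0.02] w 0.0561 gf 0.0
world d [-0.1288  0.5841 -0.015 ] tool d [ 0.1582 -0.5768  0.015 ]
roll needed -0.0003
```

Run:
```python
from h import *
g=lambda i:np.clip((i/255.)**0.6*255,0,255).astype(np.uint8)
def c(i,x,y,w=40,h=30,f=10): return cv2.resize(g(i[y:y+h,x:x+w]),None,fx=f,fy=f,interpolation=cv2.INTER_CUBIC)
t=cv2.imread("pics/top2.png");s=cv2.imread("pics/scene2.png")
im=np.vstack([np.hstack([c(t,120,250),c(s,280,110)]),np.hstack([c(t,100,230,80,60,5),c(s,260,100,80,60,5)])])
for k in range(0,800,100): cv2.line(im,(k,0),(k,300),(90,90,90),1)
for k in range(0,300,100): cv2.line(im,(0,k),(800,k),(90,90,90),1)
cv2.imwrite("pics/z2.png",im)
```

```text
(no output)
```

View pics/z2.png

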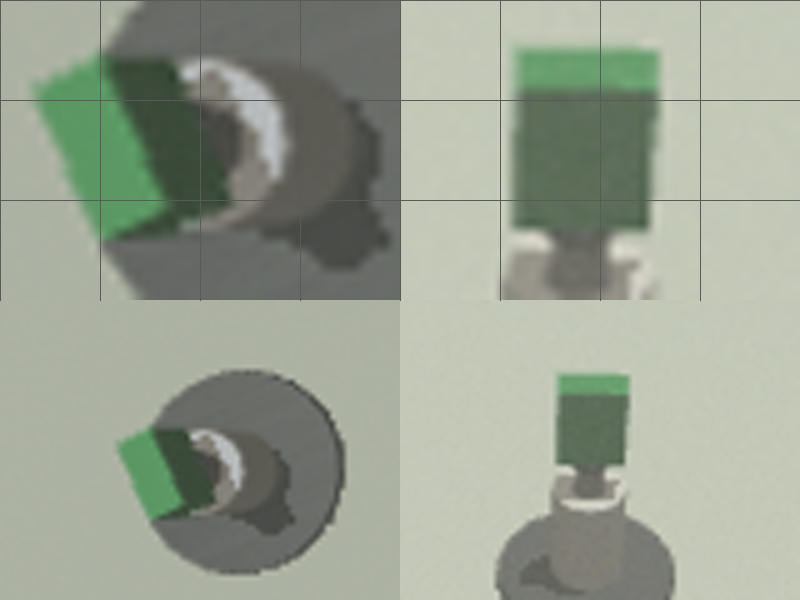

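The drift and stand are exactly where they were: handle top at crop (102,145), only the lighting changed. Go.

>>> {"name": "move_arm", "arguments": {"increments": [[0.0088,-0.032,0,0],[0.0088,-0.032,0,0],[0.0088,-0.032,0,0],[0.0088,-0.032,0,0],[0.0088,-0.032,0,0],[0.0088,-0.032,0,0],[0.0088,-0.032,0,0],[0.0088,-0.032,0,0],[0.0088,-0.032,0,0],[0.0088,-0.032,0,0],[0.0088,-0.032,0,0],[0.0088,-0.032,0,0],[0.0088,-0.032,0,0],[0.0088,-0.032,0,0],[0.0088,-0.032,0,0],[0.0088,-0.032,0,0],[0.0088,-0.032,0,0],[0.0088,-0.032,0,0],[0,0,0,0],[0,0,0,0]]}}

```text
time_s: 30.3
ee_pos: [0.4355, 0.374, 0.2949]
eef_rot: [3.141, 0.0, 0.484]
force: [0.8, 0.4, 0.4]
grip_width: 0.0565
grip_force: 0.0
```

```bash
python3 plan.py .434 .375 .105 .485
```

```text
t 30.3 pos [0.4355 0.374  0.2949] rot [3.1414e+00 1.0000e-04 4.8370e-01] q [ 0.65  0.31  1.31 -0.    1.53  1.73] F [0.8 0.4 0.4] M [-0.02 -0.03  0.  ] w 0.0565 gf 0.0
world d [-0.0015  0.001  -0.1899] tool d [-0.0008 -0.0016  0.1899]
roll needed -0.0013
```

>>> {"name": "move_arm", "arguments": {"increments": [[-0.0008,-0.0016,0.025,0],[0,0,0.025,0],[0,0,0.025,0],[0,0,0.025,0],[0,0,0.025,0],[0,0,0.025,0],[0,0,0.02,0],[0,0,0.013,0],[0,0,0.007,0],[0,0,0,0],[0,0,0,0]]}}

```text
time_s: 31.68
ee_pos: [0.4342, 0.3757, 0.1057]
eef_rot: [-3.141, -0.001, 0.483]
force: [0.5, -0.3, 0.4]
grip_width: 0.0564
grip_force: 0.0
```

>>> {"name": "move_arm", "arguments": {"increments": [[0,0,0,0],[0,0,0,0],[0,0,0,0],[0,0,0,0],[0,0,0,0],[0,0,0,0],[0,0,0,0]], "grip": 0.0, "force": 55}}

```text
time_s: 32.55
ee_pos: [0.4339, 0.3755, 0.105]
eef_rot: [3.142, -0.0, 0.483]
force: [0.1, 0.5, 0.4]
grip_width: 0.0174
grip_force: 55.0
```

```bash
python3 plan.py .434 .375 .105 .485
```

```text
t 32.55 pos [0.4339 0.3755 0.105 ] rot [ 3.1416 -0.      0.4833] q [ 0.65  0.45  1.56 -0.    1.13  1.74] F [0.1 0.5 0.4] M [-0.02 -0.07 -0.04] w 0.0174 gf 55.0
world d [ 0.0001 -0.0005  0.    ] tool d [-0.0002  0.0005 -0.    ]
roll needed -0.0017
```

>>> {"name": "move_arm", "arguments": {"increments": [[0,0,-0.01,0],[0,0,-0.015,0],[0,0,-0.025,0],[0,0,-0.03,0],[0,0,-0.03,0],[0,0,-0.03,0],[0,0,-0.03,0],[0,0,-0.03,0],[0,0,-0.02,0],[0,0,0,0],[0,0,0,0]]}}

```text
time_s: 33.92
ee_pos: [0.4336, 0.3754, 0.3243]
eef_rot: [3.141, 0.001, 0.483]
force: [-1.0, 0.6, -0.3]
grip_width: 0.018
grip_force: 55.0
```

```bash
python3 - <<'E'
from h import *
i=snap("top","top3"); snap("scene","scene3")
for n in("top","scene"):
    i=cv2.imread(f"pics/{n}2.png"); h=cv2.cvtColor(i,cv2.COLOR_BGR2HSV); m=cv2.inRange(h,(3,120,60),(16,255,255))
    x0,y0,x1,y1={"top":(260,180,360,260),"scene":(200,200,300,290)}[n]
    k,l,st,ce=cv2.connectedComponentsWithStats(m[y0:y1,x0:x1]); print(n,[(st[j].tolist(),(ce[j]+[x0,y0]).round(1).tolist()) for j in range(1,k) if st[j][4]>20])
for p in((.5538,.0019),(.5753,-.1243)):
    for n in("top","scene"): print(p,n,[proj(n,(*p,z)).round(1).tolist() for z in(.161,.175,.189)])
E
python3 plan.py .5538 .0019 .325 .485
```

```text
top [([76, 21, 11, 10, 78], [340.9, 205.2]), ([23, 29, 10, 10, 77], [287.4, 213.9])]
scene [([65, 13, 11, 15, 133], [269.6, 219.7]), ([42, 60, 13, 16, 160], [248.3, 267.7])]
(0.5538, 0.0019) top [[287.0, 214.5], [287.2, 213.9], [287.4, 213.2]]
(0.5538, 0.0019) scene [[270.6, 222.7], [270.5, 218.8], [270.4, 214.8]]
(0.5753, -0.1243) top [[339.8, 205.9], [340.7, 205.1], [341.7, 204.3]]
(0.5753, -0.1243) scene [[249.3, 270.3], [248.9, 266.6], [248.5, 262.9]]
t 34.02 pos [0.4337 0.3754 0.324 ] rot [3.1414e+00 1.5000e-03 4.8330e-01] q [0.65 0.3  1.25 0.   1.59 1.74] F [-0.7 -0.2 -1.8] M [ 0.   -0.05 -0.02] w 0.0181 gf 55.0
world d [ 0.1201 -0.3735  0.001 ] tool d [-0.0672  0.3865 -0.0008]
roll needed -0.0017
```

>>> {"name": "move_arm", "arguments": {"increments": [[-0.0056,0.0322,0,0],[-0.0056,0.0322,0,0],[-0.0056,0.0322,0,0],[-0.0056,0.0322,0,0],[-0.0056,0.0322,0,0],[-0.0056,0.0322,0,0],[-0.0056,0.0322,0,0],[-0.0056,0.0322,0,0],[-0.0056,0.0322,0,0],[-0.0056,0.0322,0,0],[-0.0056,0.0322,0,0],[-0.0056,0.0322,0,0],[0,0,0,0],[0,0,0,0]]}}

```text
time_s: 35.78
ee_pos: [0.5537, 0.0026, 0.3245]
eef_rot: [-3.141, 0.001, 0.483]
force: [0.0, 1.2, -2.1]
grip_width: 0.0174
grip_force: 55.0
```

```bash
python3 plan.py .5538 .0019 .288 .485
```

```text
t 35.77 pos [0.5537 0.0026 0.3245] rot [-3.141e+00  6.000e-04  4.833e-01] q [-0.06  0.25  1.31  0.    1.58  1.03] F [ 0.   1.2 -2.1] M [ 0.03 -0.01  0.  ] w 0.0174 gf 55.0
world d [ 0.0001 -0.0007 -0.0365] tool d [-0.0003  0.0007  0.0365]
roll needed -0.0017
```

>>> {"name": "move_arm", "arguments": {"increments": [[0,0.0007,0.015,0],[0,0,0.015,0],[0,0,0.006,0],[0,0,0.005,0],[0,0,0.005,0],[0,0,0,0]]}}

```text
time_s: 36.52
ee_pos: [0.5543, 0.0016, 0.279]
eef_rot: [3.141, -0.0, 0.483]
force: [-0.8, 0.2, -1.7]
grip_width: 0.0175
grip_force: 55.0
```

>>> {"name": "move_arm", "arguments": {"increments": [[0,0,0.005,0],[0,0,0.005,0],[0,0,0.005,0],[0,0,0,0]]}}

```text
time_s: 37.02
ee_pos: [0.5542, 0.0015, 0.2637]
eef_rot: [-3.141, 0.0, 0.483]
force: [-0.2, 0.7, -0.7]
grip_width: 0.0178
grip_force: 55.0
```

```bash
python3 plan.py .5538 .0019 .222 .485
```

```text
t 37.02 pos [0.5542 0.0015 0.2637] rot [-3.1415e+00  1.0000e-04  4.8320e-01] q [-0.06  0.27  1.42  0.    1.45  1.02] F [-0.2  0.7 -0.7] M [0.   0.02 0.06] w 0.0178 gf 55.0
world d [-0.0004  0.0004 -0.0417] tool d [-0.0002 -0.0005  0.0417]
roll needed -0.0018
```

>>> {"name": "move_arm", "arguments": {"increments": [[0,0,0.007,0],[0,0,0.007,0],[0,0,0.007,0],[0,0,0.007,0],[0,0,0.007,0],[0,0,0.007,0],[0,0,0,0],[0,0,0,0]]}}

```text
time_s: 38.02
ee_pos: [0.5544, 0.0015, 0.2222]
eef_rot: [3.141, -0.0, 0.483]
force: [-0.2, -0.1, -2.0]
grip_width: 0.0178
grip_force: 55.0
```

```bash
python3 plan.py
python3 - <<'E'
from h import *
snap("top","top4");snap("scene","scene4")
g=lambda n,x,y:np.clip((cv2.imread(f'pics/{n}.png')[y:y+150,x:x+200]/255.)**.6*255,0,255).astype(np.uint8)
cv2.imwrite('pics/v2.png',cv2.resize(np.hstack([g('top4',230,150),g('scene4',170,170)]),None,fx=2,fy=2))
E
```

```text
t 38.02 pos [0.5544 0.0015 0.2222] rot [ 3.1414e+00 -3.0000e-04  4.8330e-01] q [-0.06  0.3   1.49  0.    1.36  1.02] F [-0.2 -0.1 -2. ] M [-0.01 -0.   -0.03] w 0.0178 gf 55.0
```

View pics/v2.png

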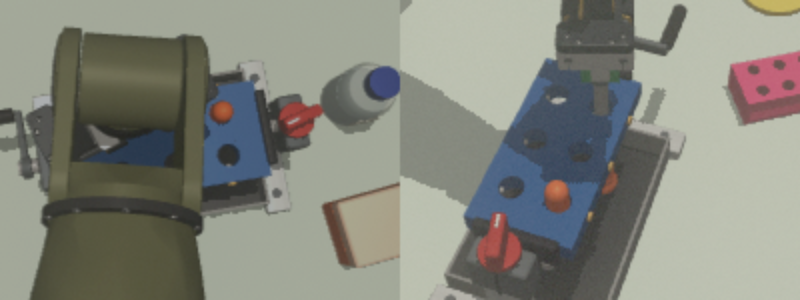

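The first sleeve is out: orange shows in the tray at crop (610,180), below the panel. Now the second one.

>>> {"name": "move_arm", "arguments": {"increments": [[0,0,-0.015,0],[0,0,-0.02,0],[0,0,-0.025,0],[0,0,-0.025,0],[0,0,-0.015,0],[0,0,0,0]]}}

```text
time_s: 38.88
ee_pos: [0.5545, 0.0015, 0.323]
eef_rot: [3.141, -0.002, 0.483]
force: [0.5, 0.8, -1.8]
grip_width: 0.0176
grip_force: 55.0
```

```bash
python3 plan.py .5753 -.1243 .322 .485
```

```text
t 38.88 pos [0.5545 0.0015 0.323 ] rot [ 3.1406e+00 -1.7000e-03  4.8330e-01] q [-0.06  0.25  1.32  0.    1.57  1.02] F [ 0.5  0.8 -1.8] M [-0.02 -0.03  0.03] w 0.0176 gf 55.0
world d [ 0.0208 -0.1258 -0.001 ] tool d [-0.0401  0.1211  0.0011]
roll needed -0.0017
```

>>> {"name": "move_arm", "arguments": {"increments": [[-0.008,0.0242,0,0],[-0.008,0.0242,0,0],[-0.008,0.0242,0,0],[-0.008,0.0242,0,0],[-0.008,0.0242,0,0],[0,0,0,0],[0,0,0,0]]}}

```text
time_s: 39.75
ee_pos: [0.5749, -0.1237, 0.3213]
eef_rot: [-3.141, 0.001, 0.483]
force: [-0.2, -0.1, -0.6]
grip_width: 0.0178
grip_force: 55.0
```

>>> {"name": "move_arm", "arguments": {"increments": [[0,0,0.015,0],[0,0,0.013,0],[0,0,0.005,0],[0,0,0.005,0],[0,0,0.005,0],[0,0,0.005,0],[0,0,0.005,0],[0,0,0,0]]}}

```text
time_s: 40.75
ee_pos: [0.5752, -0.1242, 0.2693]
eef_rot: [3.141, -0.001, 0.483]
force: [-0.9, 0.5, -0.9]
grip_width: 0.0178
grip_force: 55.0
```

>>> {"name": "move_arm", "arguments": {"increments": [[0,0,0.007,0],[0,0,0.007,0],[0,0,0.007,0],[0,0,0.007,0],[0,0,0.007,0],[0,0,0.007,0],[0,0,0.006,0],[0,0,0,0],[0,0,0,0]]}}

```text
time_s: 41.88
ee_pos: [0.5752, -0.1242, 0.2212]
eef_rot: [3.141, -0.0, 0.483]
force: [-0.5, -0.3, -0.6]
grip_width: 0.0178
grip_force: 55.0
```

```bash
python3 plan.py .5753 -.1243 .222 .485
```

```text
t 41.88 pos [ 0.5752 -0.1242  0.2212] rot [ 3.1413e+00 -3.0000e-04  4.8330e-01] q [-0.27  0.37  1.38 -0.    1.38  0.81] F [-0.5 -0.3 -0.6] M [-0.    0.02  0.01] w 0.0178 gf 55.0
world d [ 0.0001 -0.0001  0.0008] tool d [ 0.0001  0.0001 -0.0008]
roll needed -0.0017
```

Lift, then check the panel and where the stand is now.

>>> {"name": "move_arm", "arguments": {"increments": [[0,0,-0.015,0],[0,0,-0.02,0],[0,0,-0.025,0],[0,0,-0.025,0],[0,0,-0.018,0],[0,0,0,0]]}}

```text
time_s: 42.62
ee_pos: [0.5754, -0.1243, 0.3262]
eef_rot: [3.139, -0.003, 0.483]
force: [0.1, -0.3, -2.4]
grip_width: 0.018
grip_force: 55.0
```

```bash
python3 - <<'E'
from h import *
t=snap("top","top5");s=snap("scene","scene5")
for n in("top","scene"): print([(np.round(d["centre"],1).tolist(),round(d["conf"],2)) for d in nets.mark_of(n,"stand_mouth")][:3])
g=lambda i:np.clip((i/255.)**0.6*255,0,255).astype(np.uint8)
def c(i,x,y,w,h,f): return cv2.resize(g(i[y:y+h,x:x+w]),None,fx=f,fy=f,interpolation=cv2.INTER_CUBIC)
cv2.imwrite("pics/z3.png",np.vstack([np.hstack([c(t,110,240,80,60,5),c(s,260,110,80,60,5)]),c(s,160,160,320,120,2.5)]))
E
python3 plan.py .4339 .3755 .325 .485
```

```text
[([121.9, 193.2], 0.95), ([141.6, 264.2], 0.77)]
[([297.9, 138.2], 0.95), ([362.5, 145.8], 0.87), ([246.2, 250.7], 0.66)]
t 42.83 pos [ 0.5749 -0.1241  0.3232] rot [-3.1408e+00  9.0000e-04  4.8330e-01] q [-0.27  0.33  1.21  0.    1.6   0.81] F [-0.6 -0.4 -2.3] M [-0.05 -0.01  0.04] w 0.0175 gf 55.0
world d [-0.141   0.4996  0.0018] tool d [ 0.1073 -0.5079 -0.0015]
roll needed -0.0017
```

View pics/z3.png

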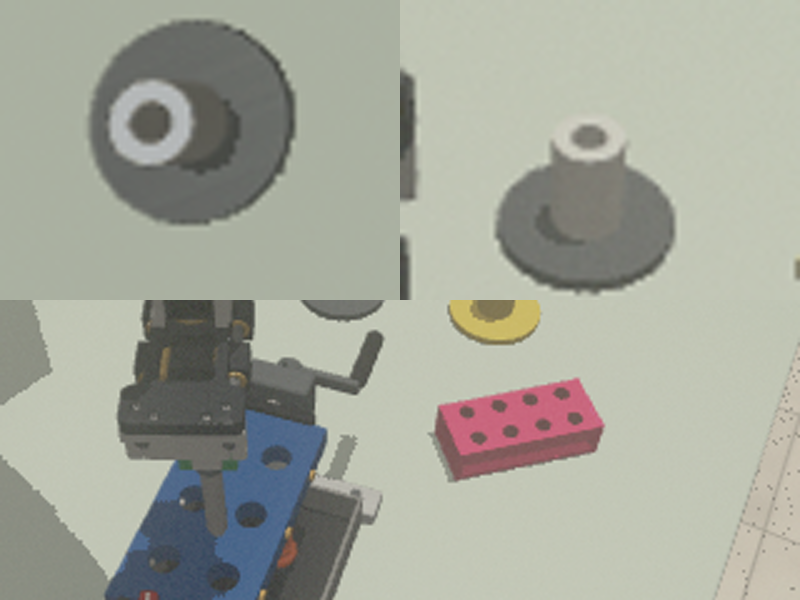

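Both bores are empty. The stand mouth is at top crop (152,122) and scene crop (590,137).

Run:
```python
from h import *
a=(110+152.5/5-.5,240+122.5/5-.5); b=(260+190.5/5-.5,110+137.5/5-.5)
print(tri(b,a),at_z("top",a,.073),at_z("scene",b,.073), at_z("top",a,.075))
print("tip",at_z("scene",(160+215.5/2.5-.5,160+234/2.5-.5),.228))
```

```text
[0.43396478 0.37518116 0.07424802] [0.43419626 0.37576499 0.073     ] [0.43312547 0.37626771 0.073     ] [0.43421555 0.37511957 0.075     ]
tip [ 0.57406473 -0.12794867  0.228     ]
```

>>> {"name": "move_arm", "arguments": {"increments": [[0.0067,-0.0317,0,0],[0.0067,-0.0317,0,0],[0.0067,-0.0317,0,0],[0.0067,-0.0317,0,0],[0.0067,-0.0317,0,0],[0.0067,-0.0317,0,0],[0.0067,-0.0317,0,0],[0.0067,-0.0317,0,0],[0.0067,-0.0317,0,0],[0.0067,-0.0317,0,0],[0.0067,-0.0317,0,0],[0.0067,-0.0317,0,0],[0.0067,-0.0317,0,0],[0.0067,-0.0317,0,0],[0.0067,-0.0317,0,0],[0.0067,-0.0317,0,0],[0,0,0,0],[0,0,0,0],[0,0,0,0]]}}

```text
time_s: 45.2
ee_pos: [0.4347, 0.374, 0.324]
eef_rot: [3.142, 0.0, 0.482]
force: [-0.0, 0.5, -1.7]
grip_width: 0.0175
grip_force: 55.0
```

```bash
python3 - <<'E'
from h import *
for n in("top","scene"):
    snap(n,n+"6"); print(n,[(np.round(d["centre"],1).tolist(),round(d["conf"],2)) for d in nets.mark_of(n,"stand_mouth")][:3])
E
python3 plan.py .4339 .3755 .105 .483
```

```text
top [([122.3, 192.8], 0.81), ([139.5, 266.0], 0.75)]
scene [([359.2, 147.5], 0.72), ([295.2, 137.9], 0.6)]
t 45.4 pos [0.4345 0.3743 0.3241] rot [-3.1416e+00 -2.0000e-04  4.8270e-01] q [ 0.65  0.3   1.25 -0.    1.59  1.74] F [-0.3  0.8 -1.7] M [ 0.01 -0.03  0.03] w 0.018 gf 55.0
world d [-0.0006  0.0012 -0.2191] tool d [-1.000e-04 -1.300e-03  2.191e-01]
roll needed -0.0003
```

Stand unmoved (net marks within noise). Lower to just above the mouth, then insert slowly.

>>> {"name": "move_arm", "arguments": {"increments": [[0,-0.0013,0.03,0],[0,0,0.03,0],[0,0,0.03,0],[0,0,0.03,0],[0,0,0.015,0],[0,0,0.01,0],[0,0,0,0],[0,0,0,0]]}}

```text
time_s: 46.4
ee_pos: [0.4341, 0.3761, 0.1799]
eef_rot: [-3.141, -0.002, 0.483]
force: [0.6, 1.1, -1.0]
grip_width: 0.0181
grip_force: 55.0
```

```bash
python3 plan.py .4339 .3755 .105 .483
```

```text
t 46.4 pos [0.4341 0.3761 0.1799] rot [-3.1413e+00 -1.5000e-03  4.8330e-01] q [0.65 0.37 1.48 0.   1.28 1.74] F [ 0.6  1.1 -1. ] M [ 0.01 -0.05  0.  ] w 0.0181 gf 55.0
world d [-0.0002 -0.0006 -0.0749] tool d [-0.0005  0.0005  0.0749]
roll needed 0.0003
```

>>> {"name": "move_arm", "arguments": {"increments": [[0,0,0.008,0],[0,0,0.008,0],[0,0,0.008,0],[0,0,0,0]]}}

```text
time_s: 46.9
ee_pos: [0.4334, 0.3757, 0.1541]
eef_rot: [3.141, 0.001, 0.483]
force: [-0.4, 0.4, -2.2]
grip_width: 0.0178
grip_force: 55.0
```

>>> {"name": "move_arm", "arguments": {"increments": [[0,0,0.01,0],[0,0,0.01,0],[0,0,0.01,0],[0,0,0.01,0],[0,0,0.004,0],[0,0,0.003,0],[0,0,0,0],[0,0,0,0]]}}

```text
time_s: 47.9
ee_pos: [0.4338, 0.376, 0.1082]
eef_rot: [-3.142, -0.001, 0.483]
force: [-0.1, 0.3, -0.8]
grip_width: 0.0175
grip_force: 55.0
```

```bash
python3 plan.py .4339 .3755 .105 .483
```

```text
t 47.9 pos [0.4338 0.376  0.1082] rot [-3.1415e+00 -5.0000e-04  4.8330e-01] q [ 0.65  0.45  1.56 -0.    1.14  1.74] F [-0.1  0.3 -0.8] M [0.   0.03 0.05] w 0.0175 gf 55.0
world d [ 0.0001 -0.0005 -0.0032] tool d [-0.0002  0.0005  0.0032]
roll needed 0.0003
```

>>> {"name": "move_arm", "arguments": {"increments": [[0,0,0.0015,0],[0,0,0.0015,0],[0,0,0,0]]}}

```text
time_s: 48.28
ee_pos: [0.4338, 0.3759, 0.105]
eef_rot: [-3.142, -0.0, 0.483]
force: [1.0, -0.4, -0.6]
grip_width: 0.018
grip_force: 55.0
```

>>> {"name": "move_arm", "arguments": {"increments": [[0,0,0,0],[0,0,0,0],[0,0,0,0],[0,0,-0.015,0],[0,0,-0.02,0],[0,0,-0.03,0],[0,0,-0.03,0],[0,0,-0.03,0],[0,0,-0.03,-0.178],[0,0,-0.03,-0.178],[0,0,0,-0.178],[0,0,0,-0.178],[0,0,0,-0.178],[0,0,0,-0.178],[0,0,0,-0.178],[0,0,0,-0.178],[0,0,0,0],[0,0,0,0]], "grip": 0.6}}

```text
time_s: 50.52
ee_pos: [0.4337, 0.3759, 0.2905]
eef_rot: [3.141, -0.0, 1.903]
force: [0.8, 0.3, 0.4]
grip_width: 0.0565
grip_force: 0.0
```

```bash
python3 - <<'E'
from h import *
for n in("top","scene"):
    snap(n,n+"7"); print(n,[(np.round(d["centre"],1).tolist(),round(d["conf"],2)) for d in nets.mark_of(n,"drift_grip")][:3])
E
python3 plan.py .5627 -.2086 .285 1.91
```

```text
top [([135.2, 261.8], 0.74)]
scene [([301.1, 124.4], 0.74), ([272.8, 255.1], 0.64)]
t 50.73 pos [0.4337 0.3759 0.2901] rot [-3.1416 -0.      1.9058] q [0.65 0.31 1.32 0.   1.52 0.32] F [-0.7 -1.6 -0.7] M [-0.05 -0.09  0.03] w 0.0563 gf 0.0
world d [ 0.129  -0.5845 -0.0051] tool d [-0.5944 -0.0703  0.005 ]
roll needed -0.0042
```

>>> {"name": "move_arm", "arguments": {"increments": [[-0.033,-0.0039,0,0],[-0.033,-0.0039,0,0],[-0.033,-0.0039,0,0],[-0.033,-0.0039,0,0],[-0.033,-0.0039,0,0],[-0.033,-0.0039,0,0],[-0.033,-0.0039,0,0],[-0.033,-0.0039,0,0],[-0.033,-0.0039,0,0],[-0.033,-0.0039,0,0],[-0.033,-0.0039,0,0],[-0.033,-0.0039,0,0],[-0.033,-0.0039,0,0],[-0.033,-0.0039,0,0],[-0.033,-0.0039,0,0],[-0.033,-0.0039,0,0],[-0.033,-0.0039,0,0],[-0.033,-0.0039,0,0],[0,0,0,0],[0,0,0,0]]}}

```text
time_s: 53.22
ee_pos: [0.5635, -0.2074, 0.2899]
eef_rot: [-3.142, -0.0, 1.907]
force: [-0.5, 0.8, 0.2]
grip_width: 0.0564
grip_force: 0.0
```

```bash
python3 plan.py .5627 -.2086 .1945 1.91
```

```text
t 53.23 pos [ 0.5635 -0.2074  0.2899] rot [-3.1416e+00 -3.0000e-04  1.9069e+00] q [-0.41  0.37  1.23  0.    1.54 -0.75] F [-0.5  0.8  0.2] M [ 0.04 -0.08  0.01] w 0.0564 gf 0.0
world d [-0.0008 -0.0012 -0.0954] tool d [-0.0009 -0.0012  0.0954]
roll needed -0.0031
```

Descend, grip, and loosen by 1.4 (negative roll).

>>> {"name": "move_arm", "arguments": {"increments": [[-0.0009,-0.0012,0.022,0],[0,0,0.022,0],[0,0,0.022,0],[0,0,0.02,0],[0,0,0.009,0],[0,0,0,0],[0,0,0,0]]}}

```text
time_s: 54.1
ee_pos: [0.5631, -0.2091, 0.196]
eef_rot: [3.141, 0.001, 1.907]
force: [0.4, -0.1, 0.3]
grip_width: 0.0567
grip_force: 0.0
```

>>> {"name": "move_arm", "arguments": {"increments": [[0,0,0,0],[0,0,0,0],[0,0,0,0],[0,0,0,0],[0,0,0,0],[0,0,0,0]], "grip": 0.0, "force": 40}}

```text
time_s: 54.85
ee_pos: [0.563, -0.2094, 0.195]
eef_rot: [3.141, 0.001, 1.907]
force: [4.2, -1.7, -1.3]
grip_width: 0.0135
grip_force: 39.5
```

>>> {"name": "move_arm", "arguments": {"increments": [[0,0,0,-0.1],[0,0,0,-0.1],[0,0,0,-0.1],[0,0,0,-0.1],[0,0,0,-0.1],[0,0,0,-0.1],[0,0,0,-0.1],[0,0,0,-0.1],[0,0,0,-0.1],[0,0,0,-0.1],[0,0,0,-0.1],[0,0,0,-0.1],[0,0,0,-0.1],[0,0,0,-0.1],[0,0,0,0]]}}

```text
time_s: 56.72
ee_pos: [0.5634, -0.2085, 0.195]
eef_rot: [3.141, 0.002, -2.974]
force: [6.8, 5.0, -2.2]
grip_width: 0.0136
grip_force: 39.9
```

```bash
python3 plan.py .5627 -.2086 .1945 -2.971
```

```text
t 56.73 pos [ 0.5634 -0.2085  0.195 ] rot [ 3.1407e+00  1.7000e-03 -2.9743e+00] q [-0.42  0.42  1.38  0.    1.34 -2.15] F [ 6.8  5.  -2.2] M [ 0.82 -1.5  -0.2 ] w 0.0136 gf 39.9
world d [-0.0007 -0.0001 -0.0005] tool d [ 0.0007 -0.      0.0005]
roll needed -0.0033
```

>>> {"name": "move_arm", "arguments": {"increments": [[0,0,0,0],[0,0,0,0],[0,0,0,0],[0,0,-0.02,0],[0,0,-0.03,0],[0,0,-0.03,0.1745],[0,0,-0.01,0.1745],[0,0,0,0.1745],[0,0,0,0.1745],[0,0,0,0.1745],[0,0,0,0.1745],[0,0,0,0.1745],[0,0,0,0.1745],[0,0,0,0.1745],[0,0,0,0],[0,0,0,0]], "grip": 0.6}}

```text
time_s: 58.72
ee_pos: [0.5627, -0.2093, 0.285]
eef_rot: [-3.142, 0.0, 1.741]
force: [0.1, 0.3, 0.2]
grip_width: 0.0563
grip_force: 0.0
```

```bash
python3 plan.py .5653 .1607 .28 1.739
```

```text
t 58.73 pos [ 0.5627 -0.2093  0.285 ] rot [-3.1415  0.      1.7407] q [-0.42  0.37  1.24 -0.    1.53 -0.59] F [0.1 0.3 0.2] M [-0.05 -0.05  0.  ] w 0.0563 gf 0.0
world d [ 0.0026  0.37   -0.005 ] tool d [0.3642 0.0651 0.0049]
roll needed 0.0017
```

>>> {"name": "move_arm", "arguments": {"increments": [[0.0331,0.0059,0,0],[0.0331,0.0059,0,0],[0.0331,0.0059,0,0],[0.0331,0.0059,0,0],[0.0331,0.0059,0,0],[0.0331,0.0059,0,0],[0.0331,0.0059,0,0],[0.0331,0.0059,0,0],[0.0331,0.0059,0,0],[0.0331,0.0059,0,0],[0.0331,0.0059,0,0],[0,0,0,0],[0,0,0,0]]}}

```text
time_s: 60.35
ee_pos: [0.5666, 0.16, 0.2849]
eef_rot: [-3.141, 0.0, 1.738]
force: [-0.1, -1.0, -0.8]
grip_width: 0.0562
grip_force: 0.0
```

```bash
python3 plan.py .5653 .1607 .129 1.739
```

```text
t 60.35 pos [0.5666 0.16   0.2849] rot [-3.1415e+00  2.0000e-04  1.7382e+00] q [ 0.21  0.34  1.28 -0.    1.52  0.05] F [-0.1 -1.  -0.8] M [-0.01 -0.08  0.01] w 0.0562 gf 0.0
world d [-0.0013  0.0007 -0.1559] tool d [ 0.0009 -0.0011  0.1559]
roll needed -0.0008
```

>>> {"name": "move_arm", "arguments": {"increments": [[0.0009,-0.0011,0.025,0],[0,0,0.025,0],[0,0,0.025,0],[0,0,0.025,0],[0,0,0.025,0],[0,0,0.02,0],[0,0,0.011,0],[0,0,0,0],[0,0,0,0]]}}

```text
time_s: 61.48
ee_pos: [0.5658, 0.1611, 0.1299]
eef_rot: [3.14, -0.0, 1.737]
force: [-0.7, 0.1, 0.3]
grip_width: 0.0562
grip_force: 0.0
```

>>> {"name": "move_arm", "arguments": {"increments": [[0,0,0,0],[0,0,0,0],[0,0,0,0],[0,0,0,0],[0,0,0,0],[0,0,0,0]], "grip": 0.0, "force": 12}}

```text
time_s: 62.22
ee_pos: [0.5652, 0.1613, 0.129]
eef_rot: [-3.141, -0.0, 1.737]
force: [-3.7, -0.1, 1.5]
grip_width: 0.0173
grip_force: 12.0
```

```bash
python3 plan.py
```

```text
t 62.23 pos [0.5652 0.1613 0.129 ] rot [-3.1411 -0.      1.7368] q [0.22 0.45 1.49 0.   1.19 0.05] F [-3.7 -0.1  1.5] M [-0.1   0.45  0.02] w 0.0173 gf 12.0
```

>>> {"name": "move_arm", "arguments": {"increments": [[0,-0.001,-0.0113,0],[0,-0.0029,-0.0109,0],[0,-0.0048,-0.0103,0],[0,-0.0065,-0.0093,0],[0,-0.008,-0.008,0],[0,-0.0093,-0.0065,0],[0,-0.0103,-0.0048,0],[0,-0.0109,-0.0029,0],[0,-0.0113,-0.001,0],[0,0,0,0]]}}

```text
time_s: 63.48
ee_pos: [0.5016, 0.1506, 0.1965]
eef_rot: [3.137, -0.0, 1.737]
force: [-2.8, -0.7, 13.8]
grip_width: 0.0176
grip_force: 12.0
```

>>> {"name": "move_arm", "arguments": {"increments": [[0,-0.0113,0.001,0],[0,-0.0109,0.0029,0],[0,-0.0103,0.0048,0],[0,-0.0093,0.0065,0],[0,-0.008,0.008,0],[0,-0.0065,0.0093,0],[0,-0.0048,0.0103,0],[0,-0.0029,0.0109,0],[0,-0.001,0.0113,0],[0,0,0.002,0],[0,0,0,0]]}}

```text
time_s: 64.85
ee_pos: [0.4369, 0.1398, 0.1264]
eef_rot: [-3.14, 0.0, 1.737]
force: [1.2, 1.3, 6.1]
grip_width: 0.0177
grip_force: 12.0
```

>>> {"name": "move_arm", "arguments": {"increments": [[0,0,0.002,0],[0,0,0.002,0],[0,0,0,0]]}}

```text
time_s: 65.22
ee_pos: [0.4369, 0.1397, 0.1231]
eef_rot: [-3.141, 0.0, 1.737]
force: [-3.1, -0.0, 15.9]
grip_width: 0.0174
grip_force: 12.0
```

```bash
python3 plan.py
```

```text
t 65.22 pos [0.4369 0.1397 0.1231] rot [-3.1409e+00  2.0000e-04  1.7368e+00] q [ 0.23  0.19  1.86 -0.    1.09  0.06] F [-3.1 -0.  15.9] M [-0.16  0.52 -0.02] w 0.0174 gf 12.0
```

At the stop. Release, rise, turn, and go back to the knob.

>>> {"name": "move_arm", "arguments": {"increments": [[0,0,0,0],[0,0,0,0],[0,0,0,0],[0,0,-0.03,0],[0,0,-0.03,0],[0,0,-0.03,0],[0,0,-0.03,-0.175],[0,0,-0.03,-0.175],[0,0,-0.015,-0.175],[0,0,0,-0.175],[0,0,0,-0.175],[0,0,0,-0.175],[0,0,0,-0.175],[0,0,0,-0.175],[0,0,0,-0.17],[0,0,0,0],[0,0,0,0]], "grip": 0.6}}

```text
time_s: 67.35
ee_pos: [0.4371, 0.1398, 0.2878]
eef_rot: [-3.142, -0.0, -2.98]
force: [-0.3, 0.4, 0.4]
grip_width: 0.0562
grip_force: 0.0
```

```bash
python3 plan.py .5627 -.2086 .285 -2.971
```

```text
t 67.35 pos [0.4371 0.1398 0.2878] rot [-3.1416e+00 -3.0000e-04 -2.9803e+00] q [ 0.23  0.04  1.63 -0.    1.47 -1.5 ] F [-0.3  0.4  0.4] M [ 0.07 -0.17  0.04] w 0.0562 gf 0.0
world d [ 0.1256 -0.3484 -0.0028] tool d [-0.068  -0.3641  0.0028]
roll needed -0.0093
```

>>> {"name": "move_arm", "arguments": {"increments": [[-0.0062,-0.0331,0,0],[-0.0062,-0.0331,0,0],[-0.0062,-0.0331,0,0],[-0.0062,-0.0331,0,0],[-0.0062,-0.0331,0,0],[-0.0062,-0.0331,0,0],[-0.0062,-0.0331,0,0],[-0.0062,-0.0331,0,0],[-0.0062,-0.0331,0,0],[-0.0062,-0.0331,0,0],[-0.0062,-0.0331,0,-0.009],[0,0,0,0],[0,0,0,0]]}}

```text
time_s: 68.97
ee_pos: [0.5641, -0.2076, 0.2878]
eef_rot: [3.141, -0.0, -2.969]
force: [0.7, -0.3, -0.5]
grip_width: 0.0566
grip_force: 0.0
```

```bash
python3 plan.py .5627 -.2086 .1945 -2.971
```

```text
t 68.97 pos [ 0.5641 -0.2076  0.2878] rot [ 3.1412e+00 -3.0000e-04 -2.9689e+00] q [-0.41  0.37  1.24  0.    1.53 -2.16] F [ 0.7 -0.3 -0.5] M [ 0.06 -0.16 -0.02] w 0.0566 gf 0.0
world d [-0.0014 -0.001  -0.0933] tool d [ 0.0016 -0.0008  0.0933]
roll needed 0.0021
```

>>> {"name": "move_arm", "arguments": {"increments": [[0.0016,-0.0008,0.022,0],[0,0,0.022,0],[0,0,0.022,0],[0,0,0.02,0],[0,0,0.007,0],[0,0,0,0],[0,0,0,0]]}}

```text
time_s: 69.85
ee_pos: [0.5632, -0.2091, 0.196]
eef_rot: [-3.141, 0.001, -2.967]
force: [0.1, 1.1, 0.4]
grip_width: 0.0564
grip_force: 0.0
```

>>> {"name": "move_arm", "arguments": {"increments": [[0,0,0,0],[0,0,0,0],[0,0,0,0],[0,0,0,0],[0,0,0,0],[0,0,0,0]], "grip": 0.0, "force": 40}}

```text
time_s: 70.6
ee_pos: [0.5628, -0.2086, 0.195]
eef_rot: [3.141, -0.0, -2.967]
force: [-2.3, 4.7, 2.7]
grip_width: 0.0138
grip_force: 40.0
```

>>> {"name": "move_arm", "arguments": {"increments": [[0,0,0,0.1],[0,0,0,0.1],[0,0,0,0.1],[0,0,0,0.1],[0,0,0,0.1],[0,0,0,0.1],[0,0,0,0.1],[0,0,0,0.1],[0,0,0,0.1],[0,0,0,0.1],[0,0,0,0.1],[0,0,0,0.1],[0,0,0,0.1],[0,0,0,0.05],[0,0,0,0.05],[0,0,0,0.04],[0,0,0,0.04],[0,0,0,0]]}}

```text
time_s: 72.85
ee_pos: [0.5628, -0.2087, 0.195]
eef_rot: [-3.141, -0.001, 1.837]
force: [-2.7, 4.9, 2.4]
grip_width: 0.014
grip_force: 42.5
```

```bash
python3 plan.py .5627 -.2086 .1945 1.91
```

```text
t 72.85 pos [ 0.5628 -0.2087  0.195 ] rot [-3.1412e+00 -6.0000e-04  1.8373e+00] q [-0.42  0.42  1.38  0.    1.34 -0.68] F [-2.7  4.9  2.4] M [0.96 0.44 0.96] w 0.014 gf 42.5
world d [-0.0001  0.0001 -0.0005] tool d [ 0.0001 -0.      0.0005]
roll needed -0.0727
```

Tight at the stop again. Release, retreat clear of the view, and check.

>>> {"name": "move_arm", "arguments": {"increments": [[0,0,0,0],[0,0,0,0],[0,0,0,0],[0,0,-0.02,0],[0,0,-0.03,0],[0,0,-0.03,0],[0,0,-0.02,0],[-0.03,0,0,0],[-0.03,0,0,0],[-0.03,0,0,0],[-0.03,0,0,0],[-0.03,0,0,0],[-0.03,0,0,0],[0,0,0,0],[0,0,0,0]], "grip": 0.6}}

```text
time_s: 74.72
ee_pos: [0.61, -0.3825, 0.2948]
eef_rot: [-3.142, -0.0, 1.836]
force: [-0.1, -0.3, -0.1]
grip_width: 0.0565
grip_force: 0.0
```

```bash
python3 - <<'E'
from h import *
t=snap("top","top9");s=snap("scene","scene9")
g=lambda i:np.clip((i/255.)**0.6*255,0,255).astype(np.uint8)
cv2.imwrite("pics/v9.png",np.hstack([cv2.resize(g(t[120:320,105:445]),(440,260)),cv2.resize(g(s[90:350,170:420]),(288,300))[:260]]))
E
python3 plan.py
```

```text
t 74.83 pos [ 0.6101 -0.3821  0.2954] rot [3.1413e+00 3.0000e-04 1.8365e+00] q [-0.61  0.69  0.75  0.    1.7  -0.88] F [0.6 0.4 0.1] M [-0.04 -0.16  0.  ] w 0.0563 gf 0.0
```

View pics/v9.png

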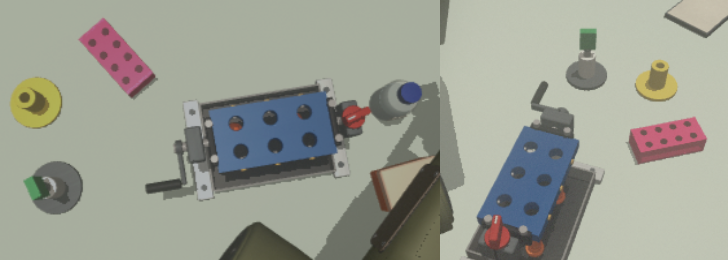

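The picture shows the panel face up with its bores empty. Two sleeves lie in the tray, at scene crop (558,197) and (535,248). The drift stands in its stand at (587,50), and the bystanders haven't moved.

```bash
python3 -c "
from station import hand_in
print(hand_in())"
```

```text
the job is handed in; nothing more can be done
None
```

The job is done and handed in at about 75 s: both sleeves present (0 and 4) were pressed out into the tray, the drift is back upright in its stand, and the panel is face up and locked fully.

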